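Set the rack straightedge against the two deck stops

TASK

Pick up the aluminium straightedge by its blue knob and lay it flat on the dark deck plate, along the two stops with orange noses, on the robot's side and clear of them. Then slide it gently along the deck until its long edge touches both noses at once and presses both home, keep it lightly pressed for about a second without straining the stops, and leave it lying there touching both, with nothing else disturbed.

Things in the scene. Friction and masses are not known exactly. Their poses are not given: they have to be found in the camera images.
- bar: the straightedge: loose flat aluminium bar, 260 mm long (its y), 40 wide (its x), 12 thick, 0.3 to 0.5 kg; its two long edges are alike, either may meet the stops. Starts flat on the bench beside the deck, pointing roughly away from the robot. Origin: centre of its underside, z up. On the deck it lies 12 mm higher and slides against 1 to 6 N of friction
- bar_knob (a point): top centre of the round blue knob in the middle of the bar: 24 mm in diameter, from 12 to 56 mm above the bar's underside
- deck: fixed dark steel plate with thin printed grey lines, 250 mm deep (its x, pointing away from the robot), 300 wide (its y, to the left), 12 thick; origin: centre of its underside, on the bench. Turned by up to 0.3 rad; left or right of the bar, differing each time
- stop_left: left stop (deck's +y side): fixed steel block 30 mm deep (its x, as the deck's), 26 wide, 24 high; origin: centre of its foot, on the deck. From its robot-facing side a round orange nose, 12 mm thick, reaches out level, its axis 7 mm above the deck, by 10 to 34 mm: set by a screw, differing left and right, not in the pose. Light spring: 4 mm travel at 0.1 to 0.9 N, then solid
- stop_right: right stop (deck's -y side), like the left one, about 150 mm from it and set separately, so the line through the two nose tips is not parallel to the deck (up to 0.17 rad). A nose is pressed home at 1.5 N; more than 10 N on either stop strains it
- tube_rack: white tube rack with capped tubes, standing on the deck beyond the stops; leave it alone. 45 x 90 mm, 76 mm high; origin: centre of its underside; x across its narrow side
- jar: small capped jar with yellow lid, 44 mm across, 55 mm high, on the bench near one end of the bar; leave it alone; origin: centre of its underside
- scanner: grey and black hand barcode scanner lying at the robot's right; leave it alone; about 175 x 66 x 40 mm
- pipette: white and yellow pipette lying at the robot's left; leave it alone; about 265 x 36 x 26 mm
- paper_roll: white paper roll standing at the far left, 104 mm across, 100 mm high; leave it alone
- tray: blue open tray at the far right, 150 x 200 x 60 mm; leave it alone

How it is judged:
On the way, in this order (a step that is already met when the one before it is completed fails the run):
1. the straightedge lies flat on the deck, on the robot's side of the stops and along them, clear of both noses (z of bar in the frame of deck between 0.01 and 0.0145 m and angle between bar's own z axis and vertical below 0.03 rad and x of bar in the frame of deck between -0.1 and 0.02 m and angle between the y axis of bar and the y axis of deck, either way round below 0.3 rad and contact force between bar and stop_left below 0.05 N and contact force between bar and stop_right below 0.05 N), for 0.2 s.
2. flat on the deck, its long edge presses both noses home at once: 1.5 N or more on each, for 0.4 s (z of bar in the frame of deck between 0.01 and 0.0145 m and angle between bar's own z axis and vertical below 0.03 rad and x of bar in the frame of deck between -0.1 and 0.02 m and angle between the y axis of bar and the y axis of deck, either way round below 0.3 rad and contact force between bar and stop_left above 1.5 N and contact force between bar and stop_right above 1.5 N), for 0.4 s.
At the end, for the whole second after the job is handed in: the straightedge lies flat and still on the deck, on the robot's side of the stops, its long edge in contact with both orange noses (more than 0.04 N on each) (z of bar in the frame of deck between 0.01 and 0.0145 m and angle between bar's own z axis and vertical below 0.03 rad and x of bar in the frame of deck between -0.1 and 0.02 m and angle between the y axis of bar and the y axis of deck, either way round below 0.3 rad and contact force between bar and stop_left above 0.04 N and contact force between bar and stop_right above 0.04 N and linear speed of bar below 0.01 m/s and angular speed of bar below 0.05 rad/s); the robot touches nothing.
It fails at once if a stop is strained: something presses on it with more than 10 N (contact force between anything else and stop_left above 10 N or contact force between anything else and stop_right above 10 N).
It fails at once if a bystander is moved by more than 15 mm (distance of any of tube_rack, jar, scanner, pipette, paper_roll, tray from where it was at the start of the episode above 0.015 m).
It also fails if it takes over 72 s, if anything falls off the work surface, if the arm or the gripper's body presses on something with over 40 N, if the wrist force passes 120 N, or if a joint passes its speed limit or range.

ROBOT

A 6-joint arm with a two-finger parallel gripper is mounted at the origin on the work surface. World frame = base frame: x ahead of the robot, y to its left, z up, the work surface at z = 0. Lengths are in m, angles in rad, forces in N, time in s.
With the tool pointing down it reaches from about 0.375 to 0.9 m from the base axis. Payload 3.1 kg.
Tool frame: the origin (TCP) lies on the centre line of the jaws, within the pads' length; the fingertips stand 14 mm ahead of it and the grasp point (between the pads) lies 5 mm behind it; y points along the fingers, z is the direction in which the jaws open and shut, and the axes are right-handed (so a half turn about y gives the same grasp; the last joint's range is limited). The gripper opens to 87 mm and grips with 3 to 60 N. Pads are 19 mm wide; open, the fingers measure 117 mm over their backs; the gripper's body (75 mm by 190 mm) begins 51 mm behind the grasp point.
Start: joints at [1.079, 0.527, 1.433, -0, 1.181, -0.178], TCP at [0.193, 0.594, 0.237] pointing down, gripper open.
Joint ranges: [-3.08, 3.08], [-0.75, 2.2], [0.22, 2.44], [-1.43, 4.57], [0, 2.65], [-2.85, 2.85]. Speed limits (rad/s): [2.79, 2.79, 3.14, 3.14, 3.14, 3.14].

INTERFACE

Orientations are given as a unit quaternion [x, y, z, w].
In Python, from rig import robot, vision gives the robot as it stands.
- The arm moves only by the shell command python3 -m crank 'ROWS' [FORCE]. ROWS is JSON, a list of rows, each a list of 7 numbers: the shift along the tool's x, y, z as a fraction of full scale, then the turn, a rotation vector about the tool's x, y, z as a fraction of full scale, then the gripper command: -1 is shut, 1 is fully open, values between are in proportion. In form: [[x, y, z, wx, wy, wz, grip], ...]. A call has 1 to 10 rows; each row is the pose to reach, as a shift and turn from the pose commanded when the call began, along the tool's axes at that moment, turning the shorter way round; what a row does not reach only later rows make up. Full scale, the value 1, is 50 cm for a shift and pi rad for a turn. A row lasts 1/8 s, in which the tool goes at most 62.5 mm and 10.7 degrees, less where a joint would pass 70% of its speed; a pose out of reach is approached as far as the arm can. A call with a number of a shift or a turn outside -1 to 1 is refused whole. A call with a gripper value outside its range is refused whole. The fingers move at their own pace and stop on an object; FORCE is the grip in N (left out, the last holds). Time passes only in rows, so rows that repeat a pose let the fingers close. It gives the time, the measured TCP pose, the force and the opening at its end, in the units of the state.
- robot.get_obs(): the state, without advancing time (a new reading comes with each control period).
- vision.camera(name): name is "scene" or "top"; returns the picture (400x640x3 uint8, blue, green, red); there is no depth.
- vision.camera_info(name): a dict with "vfov" (degrees; the focal length in pixels is half the picture's height over the tangent of half this angle, whatever the lens; pixels are square), "cx", "cy" (the principal point, pixels), "world_from_camera" (4x4, takes a point from camera to world coordinates). Camera axes: x right, y up, looking along -z (the intrinsics and any distortion apply to the point x, -y, -z); pixel columns grow to the right and rows downward; lengths in m; the calibration is good to about 2 mm. A picture is of the moment at which its call begins. camera_info takes no time and is no camera call.
- robot.hand_in(): hands the job in, once; it reports no verdict.
The state is a dict: "time": time; "q": joint angles; "joint_velocities": joint speeds; "joint_torque": joint torques, N m; "position": TCP position; "tool_rot": TCP orientation; "ft_force": force on the tool from outside, world axes, zero at the start; "moment": the same for the moment, N m; "grip_width": finger opening in m.
Only numpy, scipy, OpenCV 4.12 (cv2) and the standard library are available. Lean on these libraries where they do the work, as an engineer would, in place of code of your own. Each camera call takes 0.05 s, during which the arm holds its last target.

## Working session

There is one attempt and no reset: what is moved stays moved. The work goes in short steps, Python scripts to look and compute and a shell command to move; the robot and the scene stay as the last step left them, time stands still between calls to the robot, and variables do not carry over. Pictures are saved under pics/ and viewed, and the job is handed in when it is done.

```bash
ls; mkdir -p pics; python3 - <<'E'
from rig import robot, vision
import cv2
o=robot.get_obs()
for k,v in o.items(): print(k,v)
for n in("scene","top"):
    print(n,vision.camera_info(n)); cv2.imwrite(f"pics/{n}0.png",vision.camera(n))
E
```

```text
pics
time 0.0
q [ 1.07848041e+00  5.28487045e-01  1.43392196e+00 -9.66451202e-06
  1.18135607e+00 -1.78483371e-01]
joint_velocities [ 0.00091713  0.00068468 -0.00204016  0.00114701  0.00148925 -0.00109929]
joint_torque [ 1.50021508e-03 -4.40059912e+01 -1.76595998e+01  6.35538809e-02
  5.82436868e-02 -1.68347729e-04]
position [0.19256779 0.5938543  0.2355525 ]
tool_rot [ 0.69914528 -0.11075025  0.11025061 -0.69769267]
ft_force [ 0.36607823 -0.82233102 -0.04173238]
moment [-0.05987411  0.04848544  0.00994999]
grip_width 0.08731982562211317
scene {'vfov': 55.84875024374291, 'cx': 313.2506181055648, 'cy': 202.36811760689554, 'world_from_camera': array([[-0.50715875, -0.67630944,  0.53422425,  1.2514983 ],
       [ 0.86175996, -0.40702387,  0.3028223 ,  0.39001077],
       [ 0.01264044,  0.61395205,  0.78924211,  1.07621923],
       [ 0.        ,  0.        ,  0.        ,  1.        ]])}
top {'vfov': 50.527188683945894, 'cx': 324.36967840701453, 'cy': 201.62166330592393, 'world_from_camera': array([[-0.02528165,  0.99536741, -0.09276074,  0.45727861],
       [-0.99967121, -0.02556952, -0.00191604, -0.00877472],
       [-0.00427902,  0.0926818 ,  0.99568658,  1.30660939],
       [ 0.        ,  0.        ,  0.        ,  1.        ]])}
```

View pics/scene0.png

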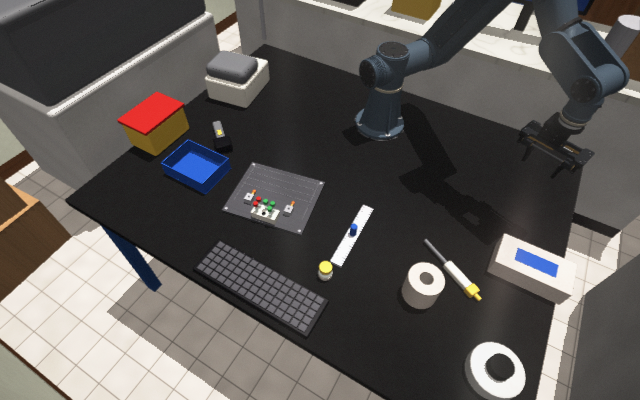

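View pics/top0.png

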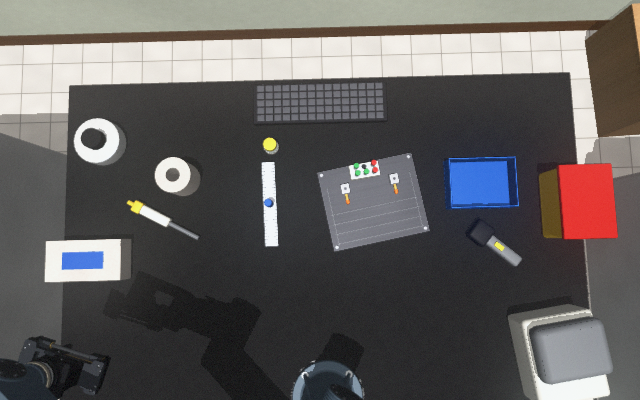

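The top view shows the bar at about (269,203), its blue knob at (268,203), the jar at (270,145), the deck centred near (374,202) and the orange noses near (347,198) and (396,188). Next I measure them.

```bash
cat > h.py <<'E'
import numpy as np, cv2
from rig import robot, vision
def ray(n,u,v):
    c=vision.camera_info(n);f=200/np.tan(np.radians(c['vfov'])/2);T=np.array(c['world_from_camera'])
    d=T[:3,:3]@np.array([(u-c['cx'])/f,-(v-c['cy'])/f,-1.]);return T[:3,3],d/np.linalg.norm(d)
def plane(n,u,v,z):
    o,d=ray(n,u,v);return o+d*(z-o[2])/d[2]
def tri(r):
    A=np.zeros((3,3));b=np.zeros(3)
    for o,d in r:
        P=np.eye(3)-np.outer(d,d);A+=P;b+=P@o
    x=np.linalg.solve(A,b);return x,[np.linalg.norm((np.eye(3)-np.outer(d,d))@(x-o)) for o,d in r]
def proj(n,p):
    c=vision.camera_info(n);f=200/np.tan(np.radians(c['vfov'])/2);T=np.array(c['world_from_camera'])
    q=T[:3,:3].T@(np.array(p)-T[:3,3]);return c['cx']-f*q[0]/q[2],c['cy']+f*q[1]/q[2]
def masks(im):
    h=cv2.cvtColor(im,cv2.COLOR_BGR2HSV);H,S,V=h[...,0],h[...,1],h[...,2]
    return dict(blue=(H>100)&(H<125)&(S>130)&(V>50),orange=(H>5)&(H<18)&(S>140)&(V>120),white=(S<50)&(V>150),yellow=(H>22)&(H<35)&(S>120)&(V>100))
def blobs(m,roi,amin=6):
    x0,y0,x1,y1=roi;mm=np.zeros(m.shape,np.uint8);mm[y0:y1,x0:x1]=m[y0:y1,x0:x1]
    n,l,s,c=cv2.connectedComponentsWithStats(mm)
    return [(s[i].tolist(),c[i].round(2).tolist()) for i in range(1,n) if s[i,4]>=amin]
E
python3 - <<'E'
from h import *
for n,roi,cr in(("top",(240,130,440,260),(240,130,440,260)),("scene",(215,150,390,290),(215,150,390,290))):
    im=cv2.imread(f"pics/{n}0.png");m=masks(im)
    for k in m: print(n,k,blobs(m[k],roi,4))
    x0,y0,x1,y1=cr;cv2.imwrite(f"pics/{n}0z.png",cv2.resize(im[y0:y1,x0:x1],None,fx=4 ,fy=4,interpolation=cv2.INTER_CUBIC))
E
```

```text
top blue [([264, 199, 8, 8, 47], [267.98, 202.49])]
top orange [([394, 189, 4, 5, 16], [395.62, 190.81]), ([346, 199, 4, 5, 14], [347.43, 201.21])]
top white [([266, 145, 12, 9, 24], [272.42, 150.33]), ([407, 155, 3, 4, 9], [407.89, 156.33]), ([349, 161, 31, 19, 278], [363.21, 170.55]), ([262, 162, 16, 85, 1028], [269.55, 203.73]), ([389, 173, 10, 11, 78], [393.79, 178.08]), ([319, 174, 5, 3, 11], [321.0, 175.0]), ([340, 183, 10, 11, 80], [344.85, 188.3]), ([331, 209, 2, 4, 4], [331.5, 210.5]), ([392, 211, 4, 2, 4], [393.5, 211.5]), ([355, 219, 4, 2, 4], [356.5, 219.5]), ([334, 223, 2, 3, 4], [334.5, 224.0]), ([423, 226, 5, 4, 13], [425.15, 227.77]), ([360, 228, 4, 2, 4], [361.5, 228.5]), ([337, 233, 4, 3, 5], [338.2, 233.8]), ([356, 239, 4, 2, 4], [357.5, 239.5]), ([335, 241, 6, 9, 22], [337.18, 245.86]), ([343, 242, 5, 2, 5], [345.0, 242.2])]
top yellow [([263, 137, 13, 14, 143], [269.24, 143.74]), ([394, 184, 2, 5, 5], [394.8, 186.0]), ([345, 194, 3, 6, 7], [346.29, 196.29])]
scene blue [([215, 151, 17, 34, 351], [220.78, 166.13]), ([350, 224, 7, 12, 65], [352.83, 229.0])]
scene orange [([252, 190, 4, 3, 8], [253.75, 190.75]), ([291, 201, 4, 4, 9], [292.56, 202.33])]
scene white [([252, 163, 3, 3, 6], [253.33, 163.83]), ([319, 182, 4, 2, 6], [320.5, 182.67]), ([244, 193, 10, 8, 50], [248.42, 196.12]), ([251, 204, 29, 16, 208], [265.04, 211.74]), ([284, 205, 9, 8, 50], [288.1, 208.32]), ([330, 205, 44, 61, 714], [351.06, 236.07]), ([224, 207, 4, 3, 8], [225.75, 207.75]), ([298, 230, 3, 2, 6], [299.0, 230.5]), ([320, 272, 13, 7, 29], [327.17, 275.21])]
scene yellow [([319, 261, 14, 12, 132], [325.16, 266.48])]
```

View pics/top0z.png

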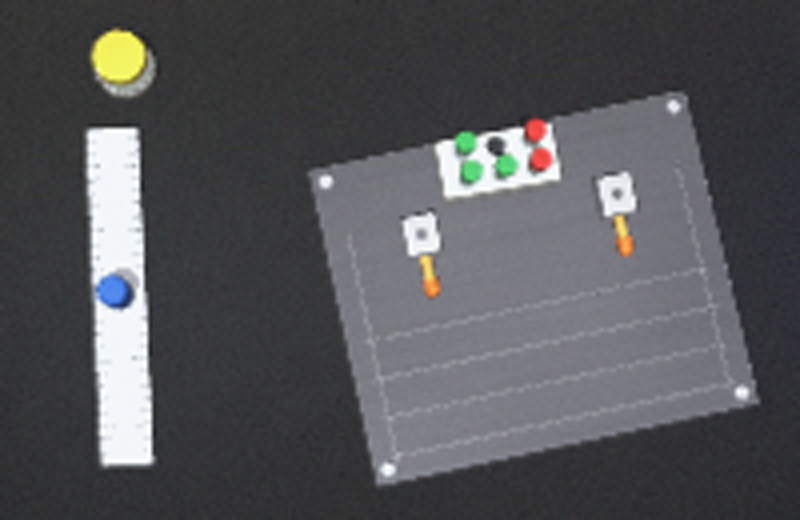

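View pics/scene0z.png

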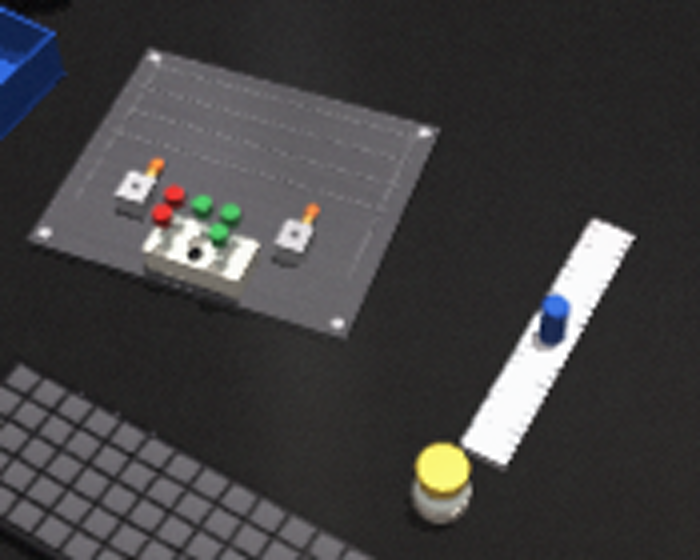

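```bash
python3 - <<'E'
from h import *
np.set_printoptions(precision=4,suppress=True)
from scipy.spatial.transform import Rotation as R
o=robot.get_obs();M=R.from_quat(o['tool_rot']).as_matrix();print("tool axes cols\n",M)
im=cv2.imread("pics/top0.png");m=masks(im)
w=np.zeros(im.shape[:2],np.uint8);w[155:255,255:285]=(m['white']|m['blue'])[155:255,255:285]
c=max(cv2.findContours(w,cv2.RETR_EXTERNAL,cv2.CHAIN_APPROX_NONE)[0],key=len);r=cv2.minAreaRect(c);b=cv2.boxPoints(r)
P=np.array([plane("top",*q,.012) for q in b]);print("bar rect",r);print(P);print("mean",P.mean(0),"sides",np.linalg.norm(P-np.roll(P,1,0),axis=1))
# deck screws at z=.012 top
for s,(a,bb) in dict(FL=((321,175),(299,230.5)),FR=((407.9,156.3),(225.75,207.75)),NR=((425.15,227.8),(253.3,163.8)),NL=((337.2,247.4),(320.5,182.7))).items():
    print(s,plane("top",*a,.012)[:2],plane("scene",*bb,.012)[:2])
print("knob",plane("top",267.98,202.49,.05),tri([ray("top",267.98,201.9),ray("scene",353.6,226.0)]))
for s,a,bb in(("L",(348.2,204.2),(293.2,201.3)),("R",(397,193.5),(254.5,190))):
    print("tip",s,plane("top",*a,.019)[:2],plane("scene",*bb,.019)[:2])
for s,a,bb in(("L",(345.3,188.3),(288.3,208.2)),("R",(394.2,178.3),(248.8,195.5))):
    print("stop",s,plane("top",*a,.036)[:2],plane("scene",*bb,.036)[:2])
# tube caps: red far/near, green
g=lambda x,y,x0,y0:(x0+x/4,y0+y/4)
for nm,a,bb in(("redfar",(536,130),(163,214)),("rednear",(541,159),(175,195)),("greenNearL",(471,171),(230,213)),("jar",(119,56),(442,468))):
    print(nm,tri([ray("top",*g(*a,240,130)),ray("scene",*g(*bb,215,150))]))
E
```

```text
tool axes cols
 [[ 0.9512 -0.0009  0.3087]
 [-0.3087 -0.0017  0.9512]
 [-0.0003 -1.     -0.0019]]
bar rect ((269.51129150390625, 203.73756408691406), (84.09518432617188, 13.032851219177246), 87.27368927001953)
[[0.706  0.1868 0.012 ]
 [0.7069 0.1464 0.012 ]
 [0.4478 0.138  0.012 ]
 [0.4469 0.1776 0.012 ]]
mean [0.5769 0.1622 0.012 ] sides [0.2592 0.0404 0.2592 0.0396]
FL [0.6606 0.002 ] [0.6596 0.0015]
FR [ 0.7121 -0.2684] [ 0.7107 -0.2702]
NR [ 0.4899 -0.3113] [ 0.4878 -0.3131]
NL [ 0.4373 -0.0417] [ 0.4372 -0.0423]
knob [0.5761 0.1616 0.05  ] (array([0.5772, 0.1611, 0.0557]), [np.float64(0.0002527666974696489), np.float64(0.00025276669746961464)])
tip L [ 0.5675 -0.0787] [ 0.5685 -0.0791]
tip R [ 0.5964 -0.2287] [ 0.5969 -0.2274]
stop L [ 0.6144 -0.0705] [ 0.6137 -0.0699]
stop R [ 0.641  -0.2193] [ 0.6383 -0.2198]
redfar (array([ 0.6819, -0.1535,  0.0826]), [np.float64(0.0010783845479547694), np.float64(0.0010783845479547724)])
rednear (array([ 0.6604, -0.1564,  0.0828]), [np.float64(0.0009378026986496763), np.float64(0.0009378026986496834)])
greenNearL (array([ 0.6529, -0.1054,  0.0838]), [np.float64(0.0005499755168096089), np.float64(0.0005499755168095567)])
jar (array([0.7528, 0.1543, 0.0506]), [np.float64(0.0004234869911568389), np.float64(0.00042348699115682045)])
```

The two views agree to 1–2 mm. The nose tips are at about (0.568,-0.079) and (0.597,-0.228), so the nose line sits at 0.19 rad. The knob is at (0.577,0.161), and the bar's long axis is 0.033 rad from x.

```bash
cat >> h.py <<'E'
from scipy.spatial.transform import Rotation as R
def to(x,y,z,yaw):
    o=robot.get_obs();r=R.from_quat(o['tool_rot'])
    t=R.from_matrix(np.array([[np.sin(yaw),0,np.cos(yaw)],[-np.cos(yaw),0,np.sin(yaw)],[0,-1,0]]))
    s=r.inv().apply(np.array([x,y,z])-o['position'])/.5;w=(r.inv()*t).as_rotvec()/np.pi
    print("shift",s.round(4),"turn",w.round(4),"rows>=",np.linalg.norm(s)*.5/.0625,np.linalg.norm(w)*180/10.7)
E
python3 - <<'E'
from h import *
to(.577,.1613,.15,1.604)
E
```

```text
shift [ 0.9984  0.1721 -0.5853] turn [ 0.0006 -0.1105 -0.0002] rows>= 9.3603785153379 1.8582953018696549
```

```bash
python3 -m crank '[[0.998,0.15,-0.585,0,-0.1105,0,1],[0.998,0.15,-0.585,0,-0.1105,0,1],[0.998,0.15,-0.585,0,-0.1105,0,1],[0.998,0.15,-0.585,0,-0.1105,0,1],[0.998,0.15,-0.585,0,-0.1105,0,1],[0.998,0.15,-0.585,0,-0.1105,0,1],[0.998,0.15,-0.585,0,-0.1105,0,1],[0.998,0.15,-0.585,0,-0.1105,0,1],[0.998,0.15,-0.585,0,-0.1105,0,1],[0.998,0.15,-0.585,0,-0.1105,0,1]]' 20
python3 -m crank '[[0,0,0,0,0,0,1],[0,0,0,0,0,0,1],[0,0,0,0,0,0,1],[0,0,0,0,0,0,1]]'
python3 - <<'E'
from h import *
print(robot.get_obs()['q'])
to(.577,.1613,.033,1.604)
E
```

```text
time: 1.35
position: [0.5794, 0.1591, 0.1607]
tool_rot: [0.707, 0.011, -0.01, -0.707]
ft_force: [-0.3, 0.7, -0.2]
grip_width: 0.0867
time: 1.85
position: [0.5764, 0.1635, 0.1619]
tool_rot: [-0.707, -0.013, 0.013, 0.707]
ft_force: [-1.1, 0.3, -0.5]
grip_width: 0.087
[ 9.00392060e-02  5.85115378e-01  1.56920176e+00  1.16277147e-04
  9.87259424e-01 -1.51620035e+00]
shift [ 0.001   0.2578 -0.0045] turn [-0.      0.0007  0.    ] rows>= 2.0625739441424553 0.011661097956722447
```

```bash
python3 -m crank '[[0.001,0.08,-0.0045,0,0,0,1],[0.001,0.16,-0.0045,0,0,0,1],[0.001,0.22,-0.0045,0,0,0,1],[0.001,0.256,-0.0045,0,0,0,1],[0.001,0.256,-0.0045,0,0,0,1],[0.001,0.256,-0.0045,0,0,0,1],[0.001,0.256,-0.0045,0,0,0,1]]' 20
python3 - <<'E'
from h import *
for i in range(2):
    im=vision.camera(("top","scene")[i]);cv2.imwrite(f"pics/{('top','scene')[i]}1.png",im)
x=cv2.resize(cv2.imread("pics/scene1.png")[170:300,290:420],None,fx=4,fy=4,interpolation=2);cv2.imwrite("pics/s1z.png",x)
for _ in range(1):
    o=robot.get_obs();print(o['position'],o['ft_force'],o['moment'])
E
```

```text
time: 2.72
position: [0.5788, 0.1601, 0.0349]
tool_rot: [-0.707, -0.013, 0.011, 0.707]
ft_force: [0.0, -0.8, -0.1]
grip_width: 0.0871
[0.57849062 0.1600799  0.03466222] [ 0.33328404 -0.00842042  0.02147785] [-0.02146853  0.06632609 -0.06428654]
```

View pics/s1z.png

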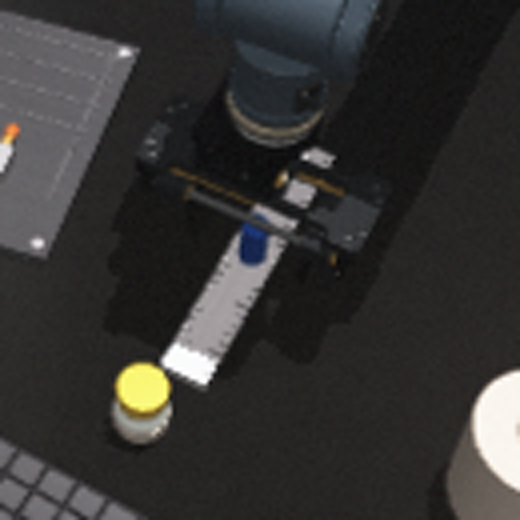

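```bash
python3 - <<'E'
from h import *
for n,(x0,y0) in (("scene",(290,170)),("top",(220,150))):
    im=cv2.imread(f"pics/{n}1.png");z=cv2.resize(im[y0:y0+130,x0:x0+130],None,fx=4,fy=4,interpolation=2)
    o=robot.get_obs();p=o['position']
    for q,c in((p,(0,0,255)),(p+[0,.0435,-.014],(0,255,0)),(p+[0,-.0435,-.014],(0,255,0)),(p+[0,0,.056],(255,0,255))):
        u,v=proj(n,q);print(n,u,v);cv2.circle(z,(int((u-x0+.5)*4),int((v-y0+.5)*4)),4,c,1)
    cv2.imwrite(f"pics/{n}1m.png",z)
E
```

```text
scene 352.4600286504061 229.72716207390252
scene 363.79785582931055 237.7191244970661
scene 340.5723202711371 226.51224434148807
scene 354.11707618869406 219.98037893778812
top 269.1837475677161 202.136776914135
top 255.53878923951015 202.9216206744505
top 284.06069864776066 202.19202971909812
top 266.5831469201977 200.36067382256223
```

View pics/scene1m.png

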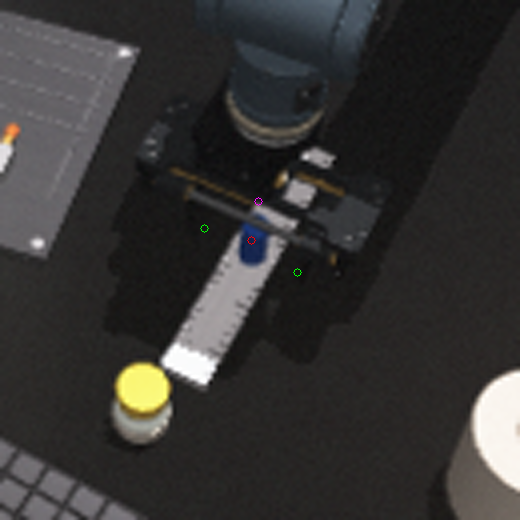

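View pics/top1m.png

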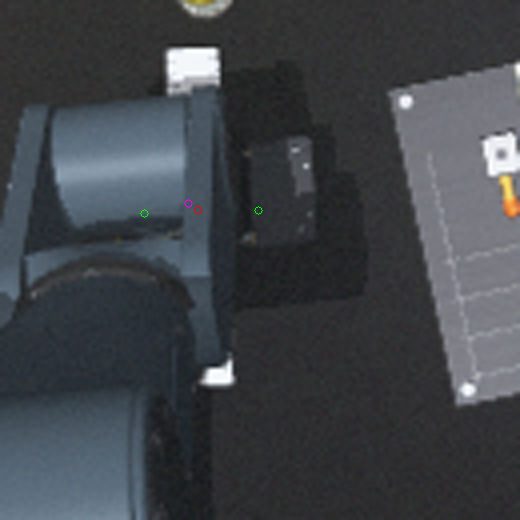

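The TCP marker lands on the knob, with the dark fingers on either side. Closing.

```bash
python3 -m crank '[[0,0,0,0,0,0,-1],[0,0,0,0,0,0,-1],[0,0,0,0,0,0,-1],[0,0,0,0,0,0,-1],[0,0,0,0,0,0,-1],[0,0,0,0,0,0,-1],[0,0,0,0,0,0,-1],[0,0,0,0,0,0,-1]]' 30
python3 -m crank '[[0,-0.02,0,0,0,0,-1],[0,-0.06,0,0,0,0,-1],[0,-0.12,0,0,0,0,-1],[0,-0.18,0,0,0,0,-1],[0,-0.22,0,0,0,0,-1],[0,-0.22,0,0,0,0,-1],[0,-0.22,0,0,0,0,-1]]'
python3 - <<'E'
from h import *
o=robot.get_obs();print(o['position'],o['ft_force'],o['moment'],o['grip_width'])
to(.538,-.162,.148,.190)
E
```

```text
time: 3.82
position: [0.5778, 0.1603, 0.0335]
tool_rot: [-0.707, -0.012, 0.012, 0.707]
ft_force: [0.3, 1.8, 0.1]
grip_width: 0.0231
time: 4.7
position: [0.5767, 0.1598, 0.1427]
tool_rot: [0.707, 0.011, -0.013, -0.707]
ft_force: [-1.0, 0.3, -3.7]
grip_width: 0.0233
[0.57674287 0.15977868 0.14266157] [-1.04119232  0.25970586 -3.65457772] [0.03020565 0.03849294 0.00813067] 0.023313974001464653
shift [-0.0989 -0.0103 -0.6406] turn [ 0.0006  0.4501 -0.0005] rows>= 5.186345796281918 7.572215455866596
```

```bash
python3 -m crank '[[-0.005,-0.01,-0.04,0,0.03,0,-1],[-0.015,-0.01,-0.12,0,0.08,0,-1],[-0.03,-0.01,-0.2,0,0.13,0,-1],[-0.045,-0.01,-0.28,0,0.18,0,-1],[-0.055,-0.01,-0.36,0,0.23,0,-1],[-0.065,-0.01,-0.44,0,0.28,0,-1],[-0.08,-0.01,-0.52,0,0.33,0,-1],[-0.09,-0.01,-0.58,0,0.38,0,-1],[-0.0989,-0.01,-0.62,0,0.42,0,-1],[-0.0989,-0.01,-0.64,0,0.44,0,-1]]'
python3 -m crank '[[0,0,0,0,0.01,0,-1],[0,0,0,0,0.01,0,-1],[0,0,0,0,0.01,0,-1],[0,0,0,0,0.01,0,-1],[0,0,0,0,0.01,0,-1],[0,0,0,0,0.01,0,-1]]'
python3 - <<'E'
from h import *
for n in("top","scene"): cv2.imwrite(f"pics/{n}2.png",vision.camera(n))
o=robot.get_obs();print(o['position'],o['ft_force'],o['moment'],o['grip_width'],o['q'])
to(.538,-.162,.148,.190)
a=cv2.imread("pics/top2.png")[120:280,270:470];b=cv2.imread("pics/scene2.png")[120:280,180:380]
cv2.imwrite("pics/2z.png",cv2.resize(np.hstack([a,b]),None,fx=2,fy=2,interpolation=2))
E
```

```text
time: 5.95
position: [0.5377, -0.1625, 0.147]
tool_rot: [0.552, -0.444, 0.442, -0.551]
ft_force: [0.1, -0.3, -4.8]
grip_width: 0.0231
time: 6.7
position: [0.5391, -0.1613, 0.1486]
tool_rot: [-0.545, 0.45, -0.45, 0.545]
ft_force: [-0.0, -0.6, -4.6]
grip_width: 0.0235
[ 0.53907184 -0.16145463  0.14862398] [-0.27282326 -1.15901863 -3.89625714] [-0.08500945  0.02219994 -0.00136005] 0.023562480748045737 [-4.89549924e-01  5.62786924e-01  1.67275030e+00 -1.67638484e-05
  9.05931492e-01 -6.80076558e-01]
shift [ 0.0007  0.0012 -0.0023] turn [-0.      0.0002  0.    ] rows>= 0.021677622197744106 0.0029518113317059673
```

View pics/2z.png

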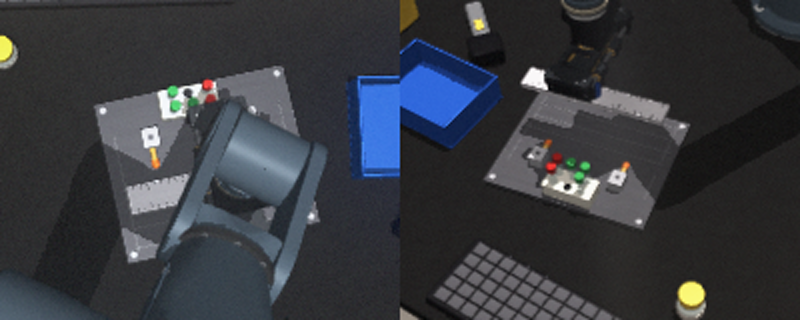

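The bar hangs level over the near part of the deck, both noses clear ahead of it. Lowering.

```bash
python3 -m crank '[[0,0.04,-0.002,0,0,0,-1],[0,0.09,-0.002,0,0,0,-1],[0,0.14,-0.002,0,0,0,-1],[0,0.17,-0.002,0,0,0,-1],[0,0.19,-0.002,0,0,0,-1],[0,0.198,-0.002,0,0,0,-1],[0,0.198,-0.002,0,0,0,-1],[0,0.198,-0.002,0,0,0,-1],[0,0.198,-0.002,0,0,0,-1]]'
python3 -m crank '[[0,0.003,0,0,0,0,-1],[0,0.003,0,0,0,0,-1],[0,0.003,0,0,0,0,-1]]'
python3 -m crank '[[0,0.003,0,0,0,0,-1],[0,0.003,0,0,0,0,-1],[0,0.003,0,0,0,0,-1]]'
```

```text
time: 7.92
position: [0.5384, -0.1618, 0.0501]
tool_rot: [-0.545, 0.45, -0.451, 0.545]
ft_force: [0.1, 0.2, -4.1]
grip_width: 0.0231
time: 8.3
position: [0.538, -0.1616, 0.048]
tool_rot: [0.545, -0.45, 0.45, -0.545]
ft_force: [-0.7, -0.1, -4.3]
grip_width: 0.0234
time: 8.68
position: [0.538, -0.1616, 0.0465]
tool_rot: [0.545, -0.45, 0.45, -0.545]
ft_force: [0.3, 0.0, -3.0]
grip_width: 0.023
```

```bash
python3 -m crank '[[0,0.0015,0,0,0,0,-1],[0,0.0015,0,0,0,0,-1],[0,0.0015,0,0,0,0,-1]]'
python3 -m crank '[[0,0.0015,0,0,0,0,-1],[0,0.0015,0,0,0,0,-1],[0,0.0015,0,0,0,0,-1]]'
```

```text
time: 9.05
position: [0.5381, -0.1617, 0.0458]
tool_rot: [-0.545, 0.45, -0.45, 0.545]
ft_force: [0.8, 0.8, -4.0]
grip_width: 0.0232
time: 9.43
position: [0.5381, -0.1617, 0.0455]
tool_rot: [-0.545, 0.45, -0.45, 0.545]
ft_force: [-0.3, -0.2, 1.8]
grip_width: 0.0231
```

```bash
python3 -m crank '[[0,0,0,0,0,0,0],[0,0,0,0,0,0,0],[0,0,0,0,0,0,0],[0,0,0,0,0,0,0]]'
python3 -m crank '[[0,-0.1,0,0,0,0,0],[0,-0.2,0,0,0,0,0],[0,-0.25,-0.1,0,0,0,0],[0,-0.25,-0.2,0,0,0,0],[0,-0.25,-0.25,0,0,0,0],[0,-0.25,-0.25,0,0,0,0],[0,-0.25,-0.25,0,0,0,0]]'
python3 - <<'E'
from h import *
for n in("top","scene"): cv2.imwrite(f"pics/{n}3.png",vision.camera(n))
o=robot.get_obs();print(o['position'],o['ft_force'],o['moment'],o['grip_width'])
a=cv2.imread("pics/top3.png")[120:270,300:450];b=cv2.imread("pics/scene3.png")[130:280,200:350]
cv2.imwrite("pics/3z.png",cv2.resize(np.hstack([a,b]),(800,400),interpolation=2))
E
```

```text
time: 9.93
position: [0.5382, -0.1617, 0.045]
tool_rot: [-0.545, 0.45, -0.45, 0.545]
ft_force: [0.0, -0.4, 0.2]
grip_width: 0.0428
time: 10.8
position: [0.4164, -0.1859, 0.1703]
tool_rot: [-0.545, 0.45, -0.451, 0.545]
ft_force: [0.8, 0.7, 0.3]
grip_width: 0.0434
[ 0.41659907 -0.18563645  0.17007981] [0.12739477 0.14614738 1.16475206] [-0.11234673  0.04137237 -0.00659896] 0.04363618012999528
```

View pics/3z.png

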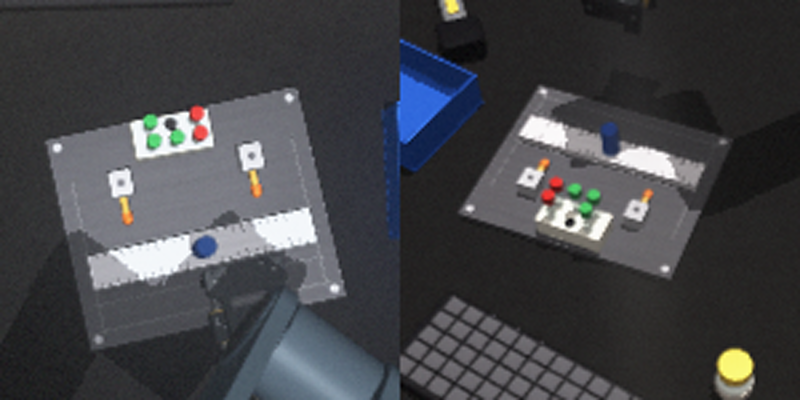

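```bash
python3 - <<'E'
from h import *
for n,pts in(("top",[(88,258),(310,207),(316,240),(94,290)]),("scene",[(520,138),(697,187),(706,164),(530,117)])):
    off=(300,120) if n=="top" else (200-150,130)
    im=cv2.imread(f"pics/{n}3.png");g=cv2.cvtColor(im,cv2.COLOR_BGR2GRAY).astype(float)
    p=[np.array([a/ (800/300)+off[0],b/(800/300)+off[1]]) for a,b in pts]
    # subpixel edge: sample profile across each long edge, max gradient
    for nm,i,j in(("front",0,1),("back",3,2)):
        a,b=p[i],p[j];t=(b-a)/np.linalg.norm(b-a);nn=np.array([-t[1],t[0]]);S=[]
        for s in np.linspace(.04,.96,60):
            c=a+(b-a)*s;k=np.arange(-3,3.01,.1)
            pr=cv2.remap(g.astype(np.float32),(c[0]+k*nn[0]).astype(np.float32)[None],(c[1]+k*nn[1]).astype(np.float32)[None],cv2.INTER_LINEAR)[0]
            pr=cv2.GaussianBlur(pr[None],(0,0),4)[0];d=np.gradient(pr);d=d if nn[1]>0 and n=="top" or n=="scene" else -d
            d=np.abs(d);q=d.argmax();S.append(plane(n,*(c+nn*k[q]-0.0),.024)[:2])
        S=np.array(S);vx,vy,x0,y0=cv2.fitLine(S.astype(np.float32),cv2.DIST_HUBER,0,.0005,.001).ravel()
        vx,vy=(vx,vy) if vy>0 else(-vx,-vy)
        N=np.array([vy,-vx]);r=(S-[x0,y0])@N
        print(n,nm,"yaw",np.arctan2(-vx,vy).round(4),"pt",x0.round(4),y0.round(4),"res",np.std(r).round(5), [ (nm2,((np.array(t)-[x0,y0])@N).round(4)) for nm2,t in (("L",(.568,-.0789)),("R",(.5967,-.228)))])
    h=cv2.cvtColor(im,cv2.COLOR_BGR2HSV)
    m=((h[...,0]>4)&(h[...,0]<28)&(h[...,1]>120)&(h[...,2]>80))
    roi=(335,180,410,210) if n=="top" else(245,180,305,215)
    for s,c in blobs(m,roi,5): print(s,c)
E
```

```text
top front yaw 0.1911 pt 0.5672 -0.2049 res 0.00207 [('L', np.float64(0.0248)), ('R', np.float64(0.0246))]
top back yaw 0.1911 pt 0.5163 -0.1471 res 0.00113 [('L', np.float64(0.0637)), ('R', np.float64(0.0635))]
[394, 184, 4, 10, 29] [395.24, 188.86]
[345, 194, 5, 10, 30] [346.9, 198.9]
scene front yaw 0.1924 pt 0.5572 -0.1538 res 0.00314 [('L', np.float64(0.0249)), ('R', np.float64(0.0246))]
scene back yaw 0.1878 pt 0.509 -0.1142 res 0.00314 [('L', np.float64(0.0645)), ('R', np.float64(0.0649))]
[252, 190, 4, 4, 13] [253.62, 191.38]
[291, 201, 4, 5, 14] [292.36, 202.79]
```

The bar lies at yaw 0.191, parallel to the nose line at 0.190. Its edge is about 24.7 mm from both tips and the knob is centred between them. Regripping and then pushing.

```bash
python3 -m crank '[[0,0,0.08,0,0,0,0],[0,0,0.17,0,0,0,0],[0,0.0,0.25,0,0,0,0],[0,0,0.25,0,0,0,0],[0,0.08,0.25,0,0,0,0],[0,0.17,0.25,0,0,0,0],[0,0.22,0.25,0,0,0,0],[0,0.249,0.25,0,0,0,0],[0,0.249,0.25,0,0,0,0],[0,0.249,0.25,0,0,0,0]]'
python3 -m crank '[[0,0,0,0,0,0,0],[0,0,0,0,0,0,0],[0,0,0,0,0,0,-1],[0,0,0,0,0,0,-1],[0,0,0,0,0,0,-1],[0,0,0,0,0,0,-1],[0,0,0,0,0,0,-1],[0,0,0,0,0,0,-1]]' 15
python3 - <<'E'
from h import *
o=robot.get_obs();print(o['position'],o['ft_force'],o['moment'],o['grip_width']);to(.538,-.162,.0455,.19)
E
```

```text
time: 12.15
position: [0.5387, -0.162, 0.0464]
tool_rot: [-0.545, 0.45, -0.451, 0.545]
ft_force: [0.0, -0.1, -0.3]
grip_width: 0.0437
time: 13.15
position: [0.5381, -0.1617, 0.0456]
tool_rot: [-0.545, 0.45, -0.45, 0.545]
ft_force: [-0.2, 1.1, 1.0]
grip_width: 0.0231
[ 0.53813053 -0.1616639   0.0456025 ] [-0.15108974  1.07182417  0.95697098] [-0.04311915  0.01037745 -0.0654921 ] 0.023073864113647948
shift [ 0.0006  0.0002 -0.0004] turn [-0.      0.0001  0.    ] rows>= 0.005997452430546929 0.0021697660889491745
```

```bash
python3 -m crank '[[0,0,0.003,0,0,0,-1],[0,0,0.006,0,0,0,-1],[0,0,0.009,0,0,0,-1],[0,0,0.012,0,0,0,-1],[0,0,0.015,0,0,0,-1],[0,0,0.018,0,0,0,-1],[0,0,0.021,0,0,0,-1],[0,0,0.024,0,0,0,-1]]'
cat > f.py <<'E'
from h import *
o=robot.get_obs();p=o['position'];x=np.array([np.cos(.19),np.sin(.19)])
u=p[:2]-[.538,-.1617]
print("t %.2f adv %.2f mm lat %.2f z %.4f | push %.2f lat %.2f fz %.2f | Mz %.3f M %s"%(o['time'],u@x*1e3,(u@[-x[1],x[0]])*1e3,p[2],-(o['ft_force'][:2]@x),o['ft_force'][:2]@[-x[1],x[0]],o['ft_force'][2],o['moment'][2],o['moment'][:2].round(3)))
E
python3 f.py
python3 -m crank '[[0,0,0.003,0,0,0,-1],[0,0,0.006,0,0,0,-1],[0,0,0.009,0,0,0,-1],[0,0,0.012,0,0,0,-1]]';python3 f.py
```

```text
time: 14.15
position: [0.5467, -0.1589, 0.0457]
tool_rot: [0.547, -0.452, 0.448, -0.544]
ft_force: [-7.0, -2.2, 7.1]
grip_width: 0.0237
t 14.15 adv 9.09 mm lat 1.09 z 0.0457 | push 7.25 lat -0.83 fz 7.11 | Mz -0.032 M [-0.355  1.167]
time: 14.65
position: [0.5524, -0.1577, 0.0457]
tool_rot: [0.547, -0.452, 0.448, -0.544]
ft_force: [-6.8, -1.5, 7.6]
grip_width: 0.0235
t 14.65 adv 14.90 mm lat 1.26 z 0.0457 | push 6.98 lat -0.15 fz 7.60 | Mz 0.015 M [-0.322  1.266]
```

```bash
python3 -m crank '[[0,-0.0008,0.0,0,0,0,-1],[0,-0.0008,0.002,0,0,0,-1],[0,-0.0008,0.004,0,0,0,-1]]';python3 f.py; python3 - <<'E'
from h import *
print(R.from_quat(robot.get_obs()['tool_rot']).as_matrix()[:,1])
E
```

```text
time: 15.02
position: [0.5574, -0.1576, 0.0456]
tool_rot: [0.545, -0.451, 0.45, -0.545]
ft_force: [-2.0, 0.1, -0.1]
grip_width: 0.0238
t 15.03 adv 19.83 mm lat 0.33 z 0.0456 | push 1.91 lat 0.45 fz -0.14 | Mz 0.058 M [-0.017  0.461]
[-7.79775271e-04  5.29513993e-04 -9.99999556e-01]
```

```bash
python3 -m crank '[[0,-0.0002,0.001,0,0,0,-1],[0,-0.0002,0.002,0,0,0,-1],[0,-0.0002,0.003,0,0,0,-1],[0,-0.0002,0.004,0,0,0,-1]]';python3 f.py;python3 -m crank '[[0,0,0.001,0,0,0,-1],[0,0,0.002,0,0,0,-1],[0,0,0.003,0,0,0,-1],[0,0,0.004,0,0,0,-1]]';python3 f.py; python3 -m crank '[[0,0,0.001,0,0,0,-1],[0,0,0.002,0,0,0,-1],[0,0,0.002,0,0,0,-1]]';python3 f.py
```

```text
time: 15.52
position: [0.56, -0.1575, 0.0459]
tool_rot: [-0.545, 0.45, -0.45, 0.545]
ft_force: [-0.7, -0.3, -4.1]
grip_width: 0.0237
t 15.53 adv 22.40 mm lat -0.06 z 0.0459 | push 0.76 lat -0.16 fz -4.09 | Mz 0.063 M [-0.108  0.037]
time: 16.02
position: [0.5617, -0.1571, 0.0461]
tool_rot: [-0.545, 0.45, -0.45, 0.545]
ft_force: [-0.0, 0.2, -4.3]
grip_width: 0.0238
t 16.02 adv 24.11 mm lat 0.01 z 0.0461 | push -0.03 lat 0.17 fz -4.26 | Mz -0.044 M [-0.032  0.114]
time: 16.4
position: [0.5626, -0.1569, 0.0461]
tool_rot: [0.545, -0.45, 0.45, -0.545]
ft_force: [-0.5, 0.4, -4.6]
grip_width: 0.0236
t 16.40 adv 25.04 mm lat 0.04 z 0.0461 | push 0.45 lat 0.54 fz -4.61 | Mz -0.036 M [-0.138  0.073]
```

```bash
python3 -m crank '[[0,0.0006,0.001,0,0,0,-1],[0,0.0006,0.001,0,0,0,-1],[0,0.0006,0.001,0,0,0,-1]]';python3 f.py;python3 -m crank '[[0,0.0002,0.001,0,0,0,-1],[0,0.0002,0.002,0,0,0,-1],[0,0.0002,0.002,0,0,0,-1]]';python3 f.py; python3 -m crank '[[0,0,0.001,0,0,0,-1],[0,0,0.001,0,0,0,-1],[0,0,0.001,0,0,0,-1]]';python3 f.py
```

```text
time: 16.77
position: [0.563, -0.1568, 0.0457]
tool_rot: [0.545, -0.45, 0.45, -0.545]
ft_force: [-0.6, -0.4, -5.1]
grip_width: 0.0235
t 16.77 adv 25.48 mm lat 0.06 z 0.0457 | push 0.70 lat -0.31 fz -5.15 | Mz -0.029 M [-0.123  0.155]
time: 17.15
position: [0.5641, -0.1566, 0.0456]
tool_rot: [0.545, -0.45, 0.45, -0.545]
ft_force: [-0.9, 0.4, -4.1]
grip_width: 0.0235
t 17.15 adv 26.54 mm lat 0.07 z 0.0456 | push 0.82 lat 0.57 fz -4.07 | Mz 0.002 M [-0.134  0.147]
time: 17.52
position: [0.5646, -0.1565, 0.0457]
tool_rot: [0.545, -0.45, 0.45, -0.545]
ft_force: [-1.3, -1.0, -2.7]
grip_width: 0.0233
t 17.52 adv 27.05 mm lat 0.05 z 0.0457 | push 1.46 lat -0.71 fz -2.73 | Mz 0.005 M [-0.078  0.259]
```

```bash
for i in 1; do python3 -m crank '[[0,0,0.001,0,0,0,-1],[0,0,0.001,0,0,0,-1],[0,0,0.001,0,0,0,-1]]' >/dev/null;python3 f.py; python3 -m crank '[[0,0,0.001,0,0,0,-1],[0,0,0.001,0,0,0,-1],[0,0,0.001,0,0,0,-1]]'>/dev/null;python3 f.py; done
```

```text
t 17.90 adv 27.51 mm lat 0.07 z 0.0457 | push 3.46 lat -0.24 fz -3.08 | Mz -0.018 M [-0.196  0.315]
t 18.27 adv 27.98 mm lat 0.08 z 0.0456 | push 2.36 lat -0.67 fz -2.33 | Mz -0.033 M [-0.157  0.386]
```

```bash
python3 -m crank '[[0,0,0.001,0,0,0,-1],[0,0,0.001,0,0,0,-1],[0,0,0.001,0,0,0,-1]]' >/dev/null;python3 f.py; python3 -m crank '[[0,0,0.0006,0,0,0,-1],[0,0,0.0006,0,0,0,-1],[0,0,0.0006,0,0,0,-1]]'>/dev/null;python3 f.py
```

```text
t 18.65 adv 28.49 mm lat 0.06 z 0.0457 | push 2.07 lat -0.14 fz -2.86 | Mz -0.084 M [-0.22   0.443]
t 19.02 adv 28.67 mm lat 0.07 z 0.0457 | push 3.22 lat -0.71 fz -1.34 | Mz -0.026 M [-0.266  0.66 ]
```

```bash
python3 -m crank '[[0,0,0.0006,0,0,0,-1],[0,0,0.0006,0,0,0,-1],[0,0,0.0006,0,0,0,-1]]'>/dev/null;python3 f.py;python3 -m crank '[[0,0,0.0004,0,0,0,-1],[0,0,0.0004,0,0,0,-1],[0,0,0.0004,0,0,0,-1]]' >/dev/null;python3 f.py
```

```text
t 19.40 adv 28.87 mm lat 0.14 z 0.0457 | push 4.68 lat -0.79 fz -0.30 | Mz -0.017 M [-0.274  0.834]
t 19.77 adv 29.08 mm lat 0.12 z 0.0457 | push 5.08 lat -0.48 fz -0.02 | Mz -0.025 M [-0.307  0.954]
```

```bash
python3 -m crank '[[0,0,0.0006,0,0,0,-1],[0,0,0.0006,0,0,0,-1],[0,0,0.0006,0,0,0,-1]]'>/dev/null;python3 f.py;python3 -m crank '[[0,-0.0002,0.0006,0,0,0,-1],[0,-0.0002,0.0006,0,0,0,-1],[0,-0.0002,0.0006,0,0,0,-1]]' >/dev/null;python3 f.py
```

```text
t 20.15 adv 29.21 mm lat 0.17 z 0.0457 | push 6.15 lat -0.95 fz 0.56 | Mz -0.031 M [-0.375  0.957]
t 20.52 adv 29.32 mm lat 0.19 z 0.0457 | push 6.27 lat -0.89 fz 0.11 | Mz -0.097 M [-0.435  1.103]
```

```bash
python3 -m crank '[[0,-0.0002,0.0008,0,0,0,-1],[0,-0.0002,0.0008,0,0,0,-1],[0,-0.0002,0.0008,0,0,0,-1]]'>/dev/null;python3 f.py;python3 -m crank '[[0,-0.0002,0.0008,0,0,0,-1],[0,-0.0002,0.0008,0,0,0,-1],[0,-0.0002,0.0008,0,0,0,-1]]' >/dev/null;python3 f.py
```

```text
t 20.90 adv 29.43 mm lat 0.18 z 0.0457 | push 6.30 lat -1.65 fz -0.22 | Mz -0.078 M [-0.467  1.128]
t 21.27 adv 29.54 mm lat 0.20 z 0.0457 | push 7.31 lat -1.77 fz 0.05 | Mz -0.003 M [-0.595  1.222]
```

```bash
python3 -m crank '[[0,0,0.0008,0,0,0,-1],[0,0,0.0008,0,0,0,-1]]'>/dev/null;python3 f.py;python3 -m crank '[[0,0,0.0008,0,0,0,-1],[0,0,0.0008,0,0,0,-1]]' >/dev/null;python3 f.py
for i in 1 2 3 4; do python3 -m crank '[[0,0,0,0,0,0,-1]]' >/dev/null;python3 f.py;done; python3 - <<'E'
from h import *
M=R.from_quat(robot.get_obs()['tool_rot']).as_matrix();print(M[:,1],np.arctan2(M[1,2],M[0,2]))
E
```

```text
t 21.52 adv 29.62 mm lat 0.20 z 0.0458 | push 8.25 lat -1.54 fz -0.12 | Mz -0.129 M [-0.64   1.325]
t 21.77 adv 29.70 mm lat 0.23 z 0.0458 | push 9.64 lat -1.62 fz 1.17 | Mz -0.068 M [-0.672  1.434]
t 21.90 adv 29.69 mm lat 0.21 z 0.0458 | push 9.00 lat -1.80 fz 1.45 | Mz -0.090 M [-0.677  1.436]
t 22.02 adv 29.68 mm lat 0.24 z 0.0458 | push 7.59 lat -1.83 fz 0.74 | Mz -0.069 M [-0.723  1.457]
t 22.15 adv 29.68 mm lat 0.23 z 0.0458 | push 7.93 lat -1.82 fz 0.31 | Mz -0.037 M [-0.672  1.419]
t 22.27 adv 29.70 mm lat 0.25 z 0.0457 | push 7.96 lat -2.48 fz 0.55 | Mz -0.080 M [-0.677  1.444]
[-4.10956812e-03  3.06702889e-04 -9.99991509e-01] 0.1911573183189933
```

```bash
python3 -m crank '[[0,-0.0002,0.0008,0,0,0,-1],[0,-0.0002,0.0008,0,0,0,-1]]'>/dev/null;python3 f.py;python3 -m crank '[[0,0,0.0008,0,0,0,-1],[0,0,0.0008,0,0,0,-1]]' >/dev/null;python3 f.py
for i in 1 2 3 4 5 6; do python3 -m crank '[[0,0,0,0,0,0,-1]]' >/dev/null;python3 f.py;done; python3 - <<'E'
from h import *
for n in("top","scene"): cv2.imwrite(f"pics/{n}4.png",vision.camera(n))
a=cv2.imread("pics/top4.png")[120:270,300:450];b=cv2.imread("pics/scene4.png")[150:240,225:345]
cv2.imwrite("pics/4z.png",cv2.resize(b,(800,600),interpolation=2))
E
```

```text
t 22.52 adv 29.83 mm lat 0.26 z 0.0458 | push 8.36 lat -2.36 fz 1.04 | Mz -0.095 M [-0.805  1.561]
t 22.77 adv 29.89 mm lat 0.26 z 0.0458 | push 9.41 lat -3.06 fz 1.72 | Mz -0.018 M [-0.843  1.718]
t 22.90 adv 29.90 mm lat 0.25 z 0.0458 | push 9.27 lat -1.50 fz 1.50 | Mz -0.110 M [-0.837  1.706]
t 23.02 adv 29.87 mm lat 0.27 z 0.0458 | push 9.30 lat -2.35 fz 0.82 | Mz -0.034 M [-0.796  1.698]
t 23.15 adv 29.87 mm lat 0.27 z 0.0458 | push 9.78 lat -2.32 fz 1.40 | Mz -0.089 M [-0.803  1.716]
t 23.27 adv 29.88 mm lat 0.24 z 0.0458 | push 9.06 lat -2.45 fz 1.82 | Mz -0.075 M [-0.838  1.67 ]
t 23.40 adv 29.89 mm lat 0.26 z 0.0458 | push 9.71 lat -2.20 fz 1.47 | Mz -0.074 M [-0.81   1.721]
t 23.52 adv 29.87 mm lat 0.28 z 0.0458 | push 9.59 lat -2.28 fz 1.03 | Mz -0.072 M [-0.817  1.7  ]
```

View pics/4z.png

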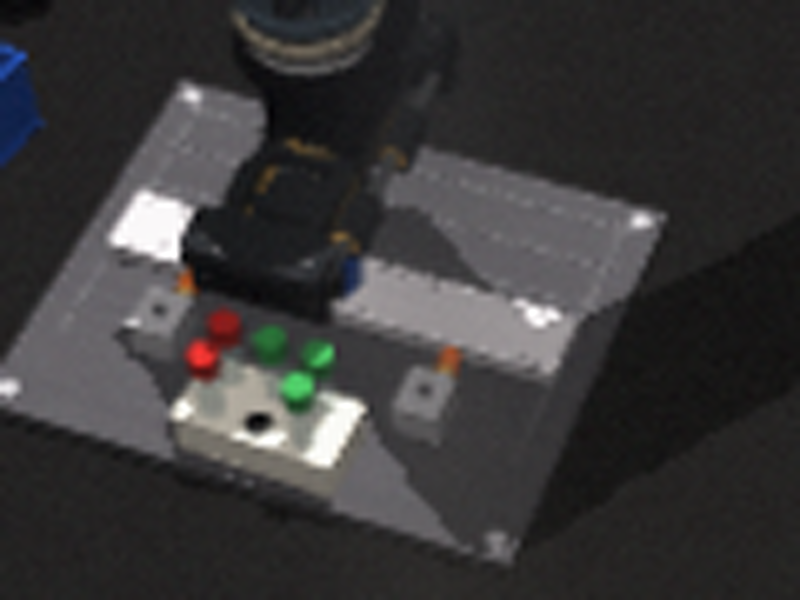

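Both noses touch the bar edge, at scene-zoom pixels (186,283) and (450,358). The push is about 9.4 N with little yaw moment, so I add a small margin.

```bash
python3 -m crank '[[0,-0.0004,0.0008,0,0,0,-1],[0,-0.0004,0.0008,0,0,0,-1]]'>/dev/null;python3 f.py;python3 -m crank '[[0,-0.0003,0.001,0,0,0,-1],[0,-0.0003,0.001,0,0,0,-1]]' >/dev/null;python3 f.py
for i in 1 2 3 4 5 6 7; do python3 -m crank '[[0,0,0,0,0,0,-1]]' >/dev/null;python3 f.py;done; python3 - <<'E'
from h import *
M=R.from_quat(robot.get_obs()['tool_rot']).as_matrix();print(M[:,1],np.arctan2(M[1,2],M[0,2]))
E
```

```text
t 23.88 adv 30.06 mm lat 0.25 z 0.0459 | push 10.45 lat -2.77 fz 1.04 | Mz -0.128 M [-0.845  1.749]
t 24.12 adv 30.20 mm lat 0.31 z 0.0459 | push 9.15 lat -2.45 fz 0.71 | Mz -0.063 M [-0.996  1.796]
t 24.25 adv 30.21 mm lat 0.31 z 0.0459 | push 9.84 lat -3.63 fz -0.24 | Mz 0.002 M [-0.96   1.834]
t 24.38 adv 30.20 mm lat 0.30 z 0.0459 | push 9.74 lat -3.88 fz 1.08 | Mz -0.053 M [-0.932  1.859]
t 24.50 adv 30.21 mm lat 0.31 z 0.0459 | push 9.99 lat -3.41 fz 0.79 | Mz -0.078 M [-0.963  1.838]
t 24.62 adv 30.19 mm lat 0.31 z 0.0459 | push 10.45 lat -2.78 fz 0.37 | Mz -0.075 M [-0.957  1.877]
t 24.75 adv 30.17 mm lat 0.34 z 0.0459 | push 10.84 lat -3.31 fz 1.06 | Mz -0.069 M [-0.968  1.871]
t 24.88 adv 30.18 mm lat 0.29 z 0.0459 | push 10.71 lat -1.76 fz 0.28 | Mz -0.073 M [-0.956  1.858]
t 25.00 adv 30.20 mm lat 0.29 z 0.0459 | push 10.95 lat -3.61 fz 1.00 | Mz -0.041 M [-0.958  1.855]
[-6.71192721e-03  4.50295939e-04 -9.99977373e-01] 0.19148885224493808
```

Held for about 1 s at roughly 10 N total. Unloading gradually before opening.

```bash
python3 -m crank '[[0.001,0,-0.002,0,0,0,-1],[0.001,0,-0.002,0,0,0,-1]]'>/dev/null;python3 f.py;python3 -m crank '[[0.001,0,-0.001,0,0,0,-1],[0.001,0,-0.001,0,0,0,-1]]' >/dev/null;python3 f.py
for i in 1 2 3; do python3 -m crank '[[0,0,0,0,0,0,-1]]' >/dev/null;python3 f.py;done
```

```text
t 25.25 adv 29.96 mm lat 0.20 z 0.0458 | push 8.21 lat -1.95 fz -0.31 | Mz -0.080 M [-0.569  1.503]
t 25.50 adv 29.81 mm lat 0.13 z 0.0458 | push 6.78 lat -0.72 fz -1.56 | Mz -0.082 M [-0.296  1.346]
t 25.62 adv 29.85 mm lat 0.16 z 0.0458 | push 6.83 lat 0.41 fz -0.04 | Mz -0.029 M [-0.35   1.321]
t 25.75 adv 29.82 mm lat 0.15 z 0.0458 | push 7.27 lat 0.41 fz -0.63 | Mz -0.118 M [-0.352  1.306]
t 25.88 adv 29.79 mm lat 0.14 z 0.0458 | push 6.69 lat -0.36 fz -0.91 | Mz -0.043 M [-0.312  1.333]
```

```bash
python3 -m crank '[[0,0,-0.002,0,0,0,-1],[0,0,-0.002,0,0,0,-1]]'>/dev/null;python3 f.py;python3 -m crank '[[0,0.0002,-0.001,0,0,0,-1],[0,0.0002,-0.001,0,0,0,-1]]' >/dev/null;python3 f.py
for i in 1 2 3; do python3 -m crank '[[0,0,0,0,0,0,-1]]' >/dev/null;python3 f.py;done
```

```text
t 26.12 adv 29.45 mm lat 0.08 z 0.0458 | push 5.93 lat -0.12 fz -2.87 | Mz -0.054 M [-0.164  1.098]
t 26.38 adv 29.40 mm lat 0.06 z 0.0457 | push 4.44 lat 1.59 fz -3.12 | Mz -0.017 M [0.035 0.994]
t 26.50 adv 29.40 mm lat 0.07 z 0.0457 | push 5.65 lat 1.65 fz -3.07 | Mz -0.039 M [0.012 1.008]
t 26.62 adv 29.43 mm lat 0.05 z 0.0457 | push 4.26 lat 1.04 fz -3.14 | Mz -0.006 M [0.005 1.032]
t 26.75 adv 29.41 mm lat 0.05 z 0.0457 | push 4.26 lat 1.56 fz -3.24 | Mz -0.053 M [0.034 0.989]
```

```bash
python3 -m crank '[[0.0004,0.0006,0,0,0,0,-1],[0.0004,0.0006,0,0,0,0,-1],[0.0004,0.0006,0,0,0,0,-1]]'>/dev/null;python3 f.py;python3 -m crank '[[0,0.0004,0,0,0,0,-1],[0,0.0004,0,0,0,0,-1],[0,0.0004,0,0,0,0,-1]]'>/dev/null;python3 f.py
```

```text
t 27.12 adv 29.39 mm lat 0.06 z 0.0457 | push 5.08 lat 1.95 fz -1.10 | Mz -0.053 M [0.163 1.072]
t 27.50 adv 29.38 mm lat 0.04 z 0.0457 | push 5.53 lat 2.68 fz -0.25 | Mz -0.081 M [0.155 1.141]
```

```bash
python3 -m crank '[[-0.0015,0,0,0,0,0,-1],[-0.0015,0,0,0,0,0,-1]]'>/dev/null;python3 f.py;python3 -m crank '[[0,0,0,0,0,0,-0.3],[0,0,0,0,0,0,-0.2],[0,0,0,0,0,0,-0.1],[0,0,0,0,0,0,0],[0,0,0,0,0,0,0],[0,0,0,0,0,0,0]]';python3 f.py
python3 -m crank '[[0,0,0,0,0,0,0]]' >/dev/null;python3 f.py
```

```text
t 27.75 adv 29.46 mm lat 0.08 z 0.0457 | push 5.93 lat 0.13 fz -0.92 | Mz -0.097 M [-0.173  1.12 ]
time: 28.5
position: [0.568, -0.1565, 0.0459]
tool_rot: [-0.545, 0.45, -0.45, 0.545]
ft_force: [-0.0, -0.1, -0.3]
grip_width: 0.0429
t 28.50 adv 30.45 mm lat -0.54 z 0.0459 | push 0.03 lat -0.07 fz -0.32 | Mz -0.027 M [-0.085  0.033]
t 28.62 adv 30.28 mm lat -0.43 z 0.0458 | push 0.03 lat -0.28 fz -0.82 | Mz -0.036 M [-0.021  0.046]
```

Released with zero force. Lifting, backing away and looking.

```bash
python3 -m crank '[[0,-0.02,0,0,0,0,0],[0,-0.08,0,0,0,0,0],[0,-0.16,0,0,0,0,0],[0,-0.25,-0.05,0,0,0,0],[0,-0.25,-0.15,0,0,0,0],[0,-0.25,-0.25,0,0,0,0],[0,-0.25,-0.3,0,0,0,0],[0,-0.25,-0.3,0,0,0,0],[0,-0.25,-0.3,0,0,0,0]]'
python3 - <<'E'
from h import *
for n in("top","scene"): cv2.imwrite(f"pics/{n}5.png",vision.camera(n))
a=cv2.imread("pics/top5.png")[150:250,310:440];b=cv2.imread("pics/scene5.png")[150:250,220:350]
cv2.imwrite("pics/5z.png",cv2.resize(np.vstack([a,b])[:, :],None,fx=3,fy=3,interpolation=2)); cv2.imwrite("pics/5t.png",cv2.resize(a,None,fx=6,fy=6,interpolation=2));cv2.imwrite("pics/5s.png",cv2.resize(b,None,fx=6,fy=6,interpolation=2))
E
```

```text
time: 29.75
position: [0.4218, -0.1854, 0.1714]
tool_rot: [-0.545, 0.449, -0.451, 0.545]
ft_force: [-0.5, 0.3, 0.0]
grip_width: 0.0432
```

View pics/5t.png

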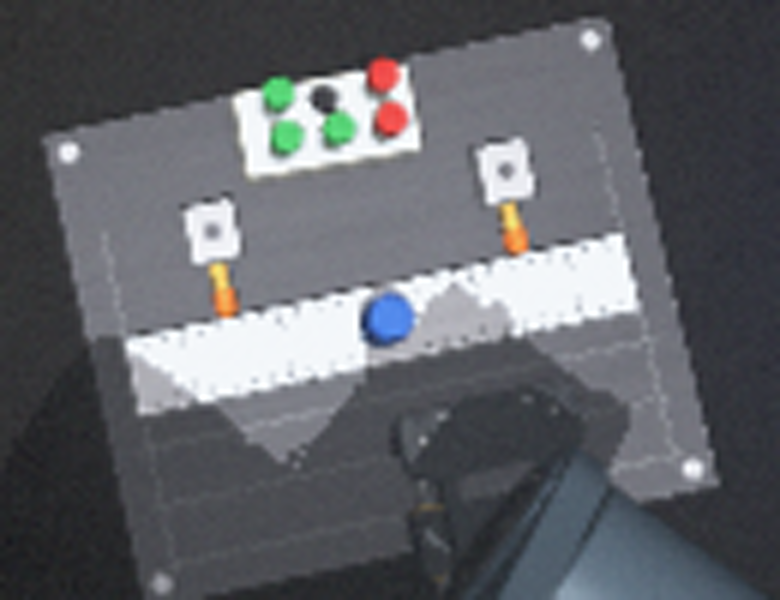

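View pics/5s.png

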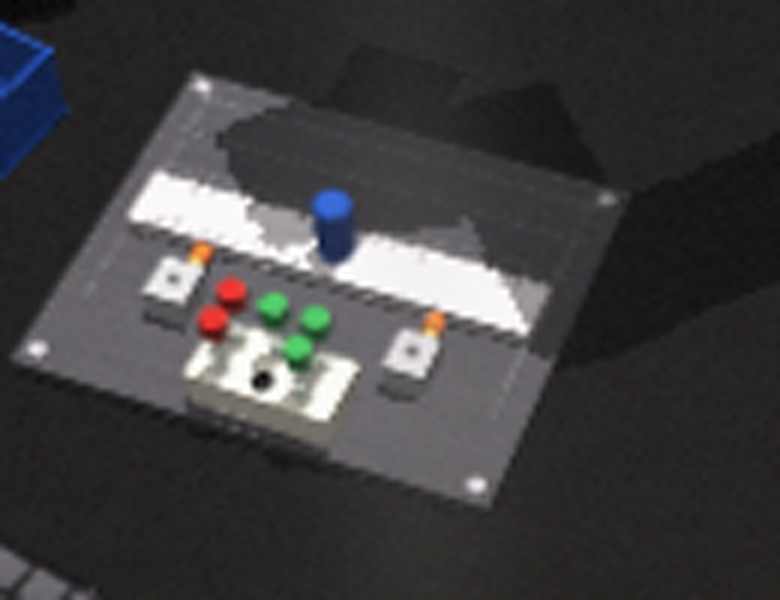

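Both views show the noses against the bar edge, with tips at top-zoom pixels (225,315) and (516,253). A numeric check of the nose retraction, the edge gap and the bystanders follows.

```bash
python3 - <<'E'
from h import *
# nose length/pos by orange+yellow mask, free (pic 0) vs now (pic 5)
for n,rois,z in(("top",dict(L=(340,190,356,212),R=(389,180,404,200)),.019),("scene",dict(L=(286,196,300,208),R=(247,185,262,195)),.019)):
    for s,ro in rois.items():
        out=[]
        for k in(0,3,5):
            im=cv2.imread(f"pics/{n}{k}.png");h=cv2.cvtColor(im,cv2.COLOR_BGR2HSV).astype(int)
            m=((h[...,0]>4)&(h[...,0]<17)&(h[...,1]>120)&(h[...,2]>80))
            b=blobs(m,ro,3);
            if b: c=max(b,key=lambda q:q[0][4]);out.append(plane(n,*c[1],z)[:2])
        d=[(o-out[0])@[np.cos(.19),np.sin(.19)]*1e3 for o in out];print(n,s,"orange-ball shift fwd mm (pics 0,3,5):",np.round(d,1))
for n,roi in(("top",(345,180,400,215)),("scene",(255,170,300,200))):
    m=masks(cv2.imread(f"pics/{n}5.png"))['blue'];print(n,blobs(m,roi,20))
for n in("top","scene"):
    a,b=[cv2.GaussianBlur(cv2.imread(f"pics/{n}{k}.png"),(0,0),1) for k in(0,5)]
    for k,roi in(("jar",(255,130,285,160)),("trayB",(440,150,525,215))) if n=="top" else (("jar",(312,255,340,285)),):
        for im in(a,b):
            q=masks(im)['yellow' if k=="jar" else 'blue'];print(n,k,[c for s,c in blobs(q,roi,20)])
E
```

```text
top L orange-ball shift fwd mm (pics 0,3,5): [0.  0.  2.5]
top R orange-ball shift fwd mm (pics 0,3,5): [0.  0.7 4.2]
scene L orange-ball shift fwd mm (pics 0,3,5): [0.  0.1 3.8]
scene R orange-ball shift fwd mm (pics 0,3,5): [0.  0.  2.2]
top [([371, 199, 8, 8, 49], [374.29, 202.69])]
scene [([272, 181, 7, 12, 59], [275.03, 186.36])]
top jar [[269.14, 143.35]]
top jar [[268.99, 143.3]]
top trayB [[480.65, 182.43]]
top trayB [[480.75, 182.41]]
scene jar [[325.14, 266.67]]
scene jar [[325.32, 266.55]]
```

```bash
python3 -c "
from rig import robot
print(robot.get_obs()['time']);print(robot.hand_in())"
```

```text
29.85
the job is handed in; nothing more can be done
None
```

The straightedge is on the deck, lying against both orange noses, and I handed the job in at 29.9 s; the rig gave no verdict.

**What I did:** I gripped the straightedge by its knob and laid it on the deck parallel to the noses, about 25 mm clear of each. I released and re-gripped it, then slid it forward until both noses were home. I held a 9–11 N total push for over 2 s, eased it off, released and backed the arm away.

**Last checks:**
- **Nose contact:** both noses have moved back about 2–4 mm from their free positions in both camera views, so the bar is touching both.
- **Balance of the push:** the yaw moment during the hold was about -0.07 N m, which means the two noses shared the load nearly evenly. After subtracting friction I estimate 2.5–4.5 N on each stop.
- **Release:** the tool force was about zero after I let go.
- **Bystanders:** the jar and tray had not moved, to within about 0.2 pixel, and the rack looked unchanged by eye. I did not measure the scanner, pipette or paper roll, but the arm worked well away from them.

**What did not go cleanly or could not be confirmed:**
- **Early slide:** the gripper pressed down by about 7 N at first, so the bar moved with a small stick-slip jump while still about 5 mm short of the noses. I raised the grip to cure it.
- **Bar lifted:** for part of the approach to the noses I carried most of the bar's weight, about 0.5 mm up, then lowered it again.
- **Nose travel:** the two cameras differ by up to 2 mm on how far each nose moved.
- **Force on each stop:** this is inferred from the wrist sensor, not measured directly.

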